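Snap a drive board onto its standoffs

ROBOT

A 6-joint arm with a two-finger parallel gripper is mounted at the origin on the work surface. World frame = base frame: x ahead of the robot, y to its left, z up, the work surface at z = 0. Lengths are in m, angles in rad, forces in N, time in s.
With the tool pointing down it reaches from about 0.275 to 0.875 m from the base axis. Payload 12.5 kg.
Tool frame: the origin (TCP) lies at the very end of the fingers, on their centre line; the grasp point (between the pads) lies 19 mm behind it; x points along the fingers, y is the direction in which the jaws open and shut, and the axes are right-handed (so a half turn about x gives the same grasp; the last joint's range is limited). The gripper opens to 85 mm and grips with 20 to 120 N. Pads are 22 mm wide; open, the fingers measure 114 mm over their backs; the gripper's body (76 mm by 85 mm) begins 54 mm behind the grasp point. The pads swing forward as they close: fully open they stand 13 mm farther back than shut.
Start: joints at [-1.187, 0.351, 1.652, -0, 1.139, -0.085], TCP at [0.249, -0.491, 0.231] pointing down, gripper open.
Joint ranges: [-2.75, 2.75], [-0.79, 2.1], [0.01, 2.65], [-1.57, 4.71], [0.07, 3.14], [-2.87, 2.87]. Speed limits (rad/s): [2.22, 2.22, 2.79, 3.14, 3.14, 3.14].

INTERFACE

Orientations are given as a 3x3 rotation matrix whose columns are the frame's x, y, z axes.
In Python, from bench import manip gives the robot as it stands. Calls block until the motion is done:
- manip.move_ptp(position, orientation): joint-space move of the TCP to a pose.
- manip.move_l(position, attitude=None, max_speed=0.15): straight line of the TCP; attitude=None keeps the orientation; max_speed is the mean speed in m/s.
- manip.move_j(angles): joint-space move.
- manip.set_gripper(opening, effort=None): opening from 0.0 (shut) to 1.0 (fully open); effort is the grip in N (None keeps the last); returns when the fingers have stopped.
- manip.dwell(seconds).
- manip.inverse_kinematics(position, orientation): joint angles nearest the present ones, or None.
- manip.grab_frame(name): name is "side" or "top"; returns (picture, depth): 480x640x3 uint8, red, green, blue; 480x640 float32, m along the optical axis (not along the pixel's ray), 0 where there is no reading.
- manip.get_calibration(name): a dict with "camera_matrix" (3x3 intrinsics, pixels), "R" (3x3) and "t" (3): a world point X has camera coordinates R X + t. Camera axes: x right, y down, z forward; pixel columns grow to the right and rows downward; lengths in m; the calibration is good to about 2 mm. A picture is of the moment at which its call begins. get_calibration takes no time and is no camera call.
A pose or a line that the arm cannot do raises manip.Unreachable and nothing moves.
- manip.sign_off(): hands the job in, once; it reports no verdict.
Trained networks look in the newest picture that a camera, given by its name, has taken for a name from the list of things; names that differ only in an ending like _2 or _b are one class to them, and where a whole thing is asked for, a point or a joint stands for the part that bears it (a point fixed in the world has none). Each returns a list of dicts, best first, with "confidence" (0 to 1); they miss things now and then, are a little off and sometimes report something else, mostly with a low value. They report only what shows in the picture. A call takes as long as a camera call. They do not tell look-alikes from the thing itself.
- manip.look_for(camera, name): "at" ([x, y, z] in m, in world coordinates, good to about 4 mm: the middle of the surface that is visible of it).
Readings, each from a call of its own:
- manip.current_time(): time.
- manip.current_qpos(): joint angles.
- manip.current_joint_vel(): joint speeds.
- manip.current_joint_torque(): joint torques, N m.
- manip.current_ee_pos(): TCP position.
- manip.current_tcp_rot(): TCP orientation.
- manip.current_force(): force on the tool from outside, world axes, zero at the start.
- manip.current_ft_torque(): the same for the moment, N m.
- manip.current_grip_width(): opening from 0.0 (shut) to 1.0 (fully open).
Only numpy, scipy, OpenCV 4.12 (cv2) and the standard library are available. Lean on these libraries where they do the work, as an engineer would, in place of code of your own. Each camera call takes 0.05 s, during which the arm holds its last target. There are 200 camera calls.

TASK

Take the drive board (the one with the heat sink) out of the rack, lower it flat onto the rubber mat, components up, without letting it fall, and let go. Take it again by the heat sink, set it over the four standoffs in the open housing with its terminal strip towards the cable glands, and press it down gently, one corner or edge at a time and never with more than 50 N, until all four posts have clicked through. Leave the relay board, the meter, the coupling and the can where they are.

Things in the scene. Friction and masses are not known exactly. Their poses are not given: they have to be found in the camera images.
- board_centre (a point): Centre of the drive board, the larger board standing on edge in the rack: green circuit board 160 x 100 x 4 mm, 0.22 to 0.35 kg; point mid-way through its thickness. Axes: x out of the component side, y along the length to the end with the terminal strip, z along the width. In the rack x points away from the robot, z up (the top edge 50 mm above this point), leaning up to 0.1 rad.
- heatsink (a point): Centre of the finned aluminium heat sink in the middle of the drive board's component side: 60 mm along the board's y, 34 mm across (board z), 36 mm high; the point is half-way up, 18 mm above the board's top face. Axes as board_centre. Its two long flanks can be gripped, nothing stands beside them, and the board hangs nearly level from it.
- housing: Open motor-controller housing, grey sheet steel, on its back, bolted down. Origin at table height below the middle of the four standoffs; z up, y towards the wall with two black cable glands. Walls at x = -85 and +150 mm, y = +-135 mm, 60 mm high; contactors and terminals fill it beyond x = 92 mm, up to 61 mm high. Its standoffs stand on a steel plate on soft springs (see seat1).
- rack: Black board rack, fixed, base 160 x 150 x 12 mm; origin at the centre of its underside, y along the slots. Two combs at y = +-55 mm hold boards on edge in 6 mm wide, 24 mm deep slots at x = -45, 0 and +45 mm (slot floor 12 mm high). The drive board stands in one outer slot, the relay board in the other.
- mat: Black rubber mat, 200 (x) x 190 (y) x 3 mm, fixed; origin at the centre of its underside. A board laid on it has its underside 3 mm above the table.
- relay_board: The other board in the rack, 130 x 78 x 4 mm, on edge, with no heat sink; parts up to 24 mm high on its side away from the robot. Origin at the middle of its lower edge. To be left alone.
- meter: Grey multimeter lying on the table, 75 x 150 x 43 mm; origin at the centre of its underside. A bystander.
- coupling: Steel pipe coupling standing on end, 60 mm in diameter, 50 mm high; origin at the centre of its underside. A bystander.
- oil_can: Grey can, 60 mm in diameter, 130 mm high; origin at the centre of its underside. A bystander.
- hole0 (a point): Centre of a 9 mm hole in the drive board, on its underside (solder side), at y = 70 mm, z = 40 mm from board_centre. Axes as board_centre. Beside each hole the component side has a bare patch to press on, centred at y = +-50 mm, z = +-36 mm and 26 mm square, with no part higher than 2 mm.
- hole1 (a point): Centre of a 9 mm hole in the drive board, on its underside (solder side), at y = -70 mm, z = 40 mm from board_centre. Axes as board_centre. Besides the heat sink only the terminal strip (44 mm along z, 15 mm high, at the middle of the +y end) and two black blocks (16 mm high, at the middle of the -y end) stand up; along both long edges the board is bare for 25 mm.
- hole2 (a point): Centre of a 9 mm hole in the drive board, on its underside (solder side), at y = -70 mm, z = -40 mm from board_centre. Axes as board_centre.
- hole3 (a point): Centre of a 9 mm hole in the drive board, on its underside (solder side), at y = 70 mm, z = -40 mm from board_centre. Axes as board_centre.
- seat0 (a point): Centre of the shoulder of a white nylon standoff, at x = -40, y = 70 mm from the housing's origin, 38 mm above the table at rest; hole0 belongs on it. Above the shoulder (14 mm in diameter) a thin neck carries an arrow head of two sprung wings: flat underside 5.5 mm, point 16 mm above the shoulder, 12.5 mm wide at the base. A hole within about 3 mm of the axis slides down over it; a board set on all four rests about 9 mm above the shoulders.
- seat1 (a point): Centre of the shoulder of a white nylon standoff, at x = -40, y = -70 mm from the housing's origin, 38 mm above the table at rest; hole1 belongs on it. The plate that carries the four standoffs stays level but sinks under the hand: from about 2 N on by 0.9 mm per N, to a stop at 18 mm, and comes back when let go.
- seat2 (a point): Centre of the shoulder of a white nylon standoff, at x = 40, y = -70 mm from the housing's origin, 38 mm above the table at rest; hole2 belongs on it. Each post alone takes 10 to 16 N to give way (up to about 24 N pressed beside its hole); its wings then spring out over the board, which is down on the shoulder, and hold it there.
- seat3 (a point): Centre of the shoulder of a white nylon standoff, at x = 40, y = 70 mm from the housing's origin, 38 mm above the table at rest; hole3 belongs on it. Pressing beside one hole drives mainly that post; meanwhile the opposite corner, if not yet home, lifts by up to 10 mm and comes down when a neighbouring one is pressed.
There are look-alikes about, which are no part of the job. Leave any yellow look-alike of the part that bears board_centre alone.

How it is judged:
On the way, in this order (a step that is already met when the one before it is completed fails the run):
1. The board lies flat on the mat, components up, let go (angle between board_centre's own x axis and vertical below 0.06 rad and height (world z) of board_centre below 0.01 m and horizontal distance between board_centre and mat below 0.09 m and contact force between the fingers and drive_board below 0.1 N and linear speed of drive_board below 0.02 m/s), for 0.2 s.
2. The board, components up, is set over the standoffs the right way round, all four points in its holes (horizontal distance between hole0 and seat0 below 0.006 m and horizontal distance between hole1 and seat1 below 0.006 m and horizontal distance between hole2 and seat2 below 0.006 m and horizontal distance between hole3 and seat3 below 0.006 m and z of hole0 in the frame of seat0 below 0.013 m and z of hole1 in the frame of seat1 below 0.013 m and z of hole2 in the frame of seat2 below 0.013 m and z of hole3 in the frame of seat3 below 0.013 m), for 0.1 s.
At the end, for the whole second after the job is handed in: All four holes down on their own standoffs (underside within 1.5 mm of each shoulder, reached only once the wings have sprung out above the board; holes within 5 mm of the posts' axes), components up, terminal strip towards the cable glands; board at rest and let go (z of hole0 in the frame of seat0 below 0.0015 m and z of hole1 in the frame of seat1 below 0.0015 m and z of hole2 in the frame of seat2 below 0.0015 m and z of hole3 in the frame of seat3 below 0.0015 m and horizontal distance between hole0 and seat0 below 0.005 m and horizontal distance between hole1 and seat1 below 0.005 m and horizontal distance between hole2 and seat2 below 0.005 m and horizontal distance between hole3 and seat3 below 0.005 m and angle between board_centre's own x axis and vertical below 0.06 rad and linear speed of drive_board below 0.01 m/s and contact force between the fingers and drive_board below 0.1 N); the robot touches nothing.
It fails at once if In the housing, the fingers press on the bare board with more than 50 N (it would crack) (contact force between the fingers and bare_board above 50 N and horizontal distance between board_centre and housing below 0.03 m and angle between board_centre's own x axis and vertical below 0.5 rad).
It fails at once if The board is forced down on all four posts at once (z of hole0 in the frame of seat0 between 0.003 and 0.0075 m and z of hole1 in the frame of seat1 between 0.003 and 0.0075 m and z of hole2 in the frame of seat2 between 0.003 and 0.0075 m and z of hole3 in the frame of seat3 between 0.003 and 0.0075 m and horizontal distance between hole0 and seat0 below 0.005 m and horizontal distance between hole1 and seat1 below 0.005 m and horizontal distance between hole2 and seat2 below 0.005 m and horizontal distance between hole3 and seat3 below 0.005 m).
It fails at once if The board is let fall: out of the fingers it moves faster than 0.6 m/s (linear speed of drive_board above 0.6 m/s and contact force between the fingers and drive_board below 0.05 N).
It fails at once if The relay board, the meter, the coupling or the can is moved by more than 30 mm (distance of any of relay_board, meter, coupling, oil_can from where it was at the start of the episode above 0.03 m).
It also fails if it takes over 72 s, if anything falls off the work surface, if the arm or the gripper's body presses on something with over 40 N, if the wrist force passes 120 N, or if a joint passes its speed limit or range.

## Working session

There is one attempt and no reset: what is moved stays moved. The work goes in short steps, each a Python script; the robot and the scene stay as the last script left them, time stands still between calls to the robot, and variables do not carry over. Pictures are saved under pics/ and viewed, about 8 in all and at most 12, crops included, and the job is handed in when it is done.

```bash
ls; mkdir -p pics; python3 - <<'E'
from bench import manip
import cv2,numpy as np
for c in("side","top"):
    p,d=manip.grab_frame(c); cv2.imwrite(f"pics/{c}0.png",p[:,:,::-1]); np.save(f"pics/{c}0d.npy",d)
    k=manip.get_calibration(c);R=np.array(k["R"]);print(c,k["camera_matrix"],(-R.T@k["t"]).round(3),R[2].round(3))
    for n in["board_centre","heatsink","housing","rack","mat","relay_board","meter","coupling","oil_can","seat0","seat1","seat2","seat3"]:
        print(n,[(np.round(r["at"],3).tolist(),round(r["confidence"],2)) for r in manip.look_for(c,n)])
print(manip.current_time())
E
```

```text
pics
side [[454.45615279   0.         327.93205828]
 [  0.         454.45615279 235.75288624]
 [  0.           0.           1.        ]] [0.023 0.814 0.779] [ 0.417 -0.715 -0.562]
board_centre [([0.478, -0.292, 0.07], 0.74), ([0.357, -0.274, 0.007], 0.7), ([0.472, -0.501, 0.008], 0.63), ([0.761, -0.084, 0.081], 0.33)]
heatsink [([0.476, -0.502, 0.004], 0.97), ([0.357, -0.28, 0.009], 0.95), ([0.479, -0.29, 0.069], 0.84)]
housing [([0.549, 0.314, 0.022], 0.62), ([0.521, 0.305, 0.024], 0.57)]
rack [([0.501, -0.247, 0.013], 0.67)]
mat [([0.551, 0.026, 0.004], 0.81), ([0.479, -0.293, 0.071], 0.62)]
relay_board [([0.57, -0.31, 0.06], 0.72)]
meter []
coupling [([0.506, -0.247, 0.016], 0.57), ([0.759, -0.201, 0.035], 0.54)]
oil_can [([0.76, -0.086, 0.082], 0.97)]
seat0 [([0.521, 0.308, 0.025], 0.6)]
seat1 [([0.521, 0.308, 0.025], 0.6)]
seat2 [([0.521, 0.308, 0.025], 0.6)]
seat3 [([0.521, 0.308, 0.025], 0.6)]
top [[554.02020204   0.         322.17101979]
 [  0.         554.02020204 236.59418877]
 [  0.           0.           1.        ]] [ 0.383 -0.065  1.584] [ 0.095 -0.005 -0.995]
board_centre [([0.487, -0.518, 0.006], 0.74), ([0.306, -0.28, 0.003], 0.68), ([0.482, -0.305, 0.074], 0.27)]
heatsink [([0.306, -0.28, 0.006], 0.7), ([0.482, -0.303, 0.079], 0.65), ([0.485, -0.518, 0.001], 0.63)]
housing [([0.553, 0.298, 0.029], 0.87), ([0.761, -0.219, 0.049], 0.59)]
rack [([0.525, -0.303, 0.016], 0.57)]
mat [([0.553, 0.02, 0.003], 0.88)]
relay_board [([0.57, -0.32, 0.072], 0.68)]
meter [([0.746, 0.055, 0.035], 0.88)]
coupling [([0.759, -0.221, 0.048], 0.6), ([0.521, 0.298, 0.022], 0.34)]
oil_can [([0.765, -0.104, 0.133], 0.82)]
seat0 [([0.524, 0.296, 0.033], 0.56)]
seat1 [([0.524, 0.296, 0.033], 0.56)]
seat2 [([0.524, 0.296, 0.033], 0.56)]
seat3 [([0.524, 0.296, 0.033], 0.56)]
1.4
```

```bash
python3 -c "
import cv2
a=cv2.imread('pics/top0.png');cv2.imwrite('pics/top0b.png',cv2.resize(a,(800,600)))
a=cv2.imread('pics/side0.png');cv2.imwrite('pics/side0b.png',cv2.resize(a,(800,600)))"
```

```text
(no output)
```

View pics/top0b.png

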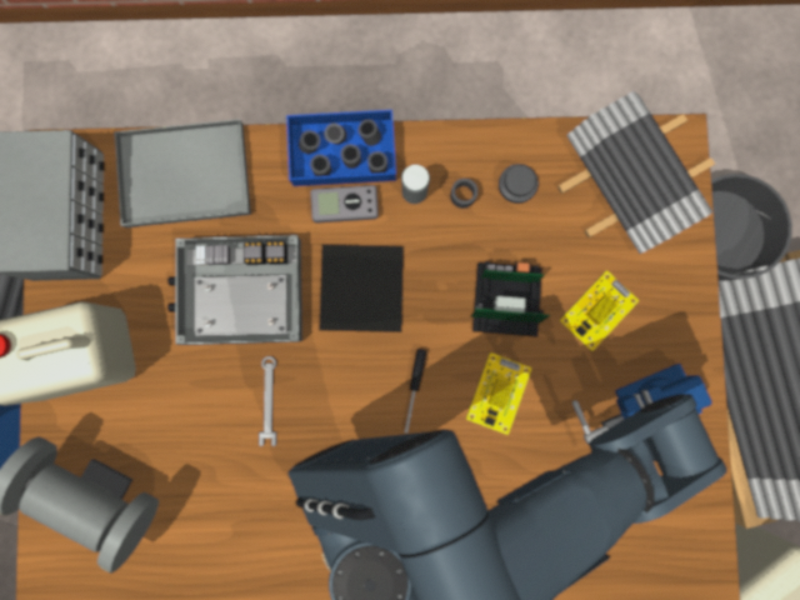

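View pics/side0b.png

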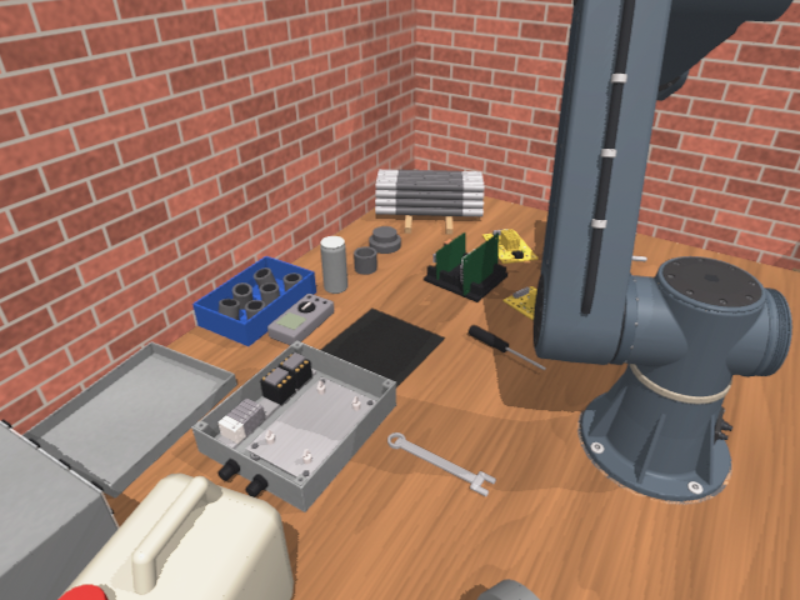

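The top view (800x600) has the housing at (237,290) with its glands to the left (+y). The mat is at (362,288) and the rack at (508,298). The drive board stands in the near slot, with its heat sink at (510,303). The two yellow boards are look-alikes. The side view agrees. Next I measure the board edge, standoffs and mat from depth.

```bash
cat > h.py <<'E'
from bench import manip
import numpy as np, cv2
def cloud(c,d):
    k=manip.get_calibration(c);K=np.array(k["camera_matrix"]);R=np.array(k["R"]);t=np.array(k["t"])
    v,u=np.mgrid[:480,:640];P=np.stack([(u-K[0,2])/K[0,0]*d,(v-K[1,2])/K[1,1]*d,d],-1)
    P=(P-t)@R; P[d<=0]=np.nan; return P
def grab(c):
    p,d=manip.grab_frame(c); return p,cloud(c,d)
def box(P,lo,hi): return np.all((P>lo)&(P<hi),-1)
def rect(Q):  # xy points -> min area rect in mm
    c,s,a=cv2.minAreaRect((Q[:,:2]*1000).astype(np.float32)); return np.round(c,1),np.round(s,1),round(a,2)
E
cat > m.py <<'E'
from h import *
for c in("top","side"):
    p=cv2.imread(f"pics/{c}0.png")[:,:,::-1].astype(int);P=cloud(c,np.load(f"pics/{c}0d.npy"))
    g=(p[...,1]>p[...,0]+12)&(p[...,1]>p[...,2]+5)
    m=box(P,[.42,-.42,.04],[.54,-.2,.13])&g; Q=P[m]
    print(c,"board n",len(Q),Q.min(0).round(4),Q.max(0).round(4))
    if c=="top": T=Q[Q[:,2]>.095]; print("edge fit x=a*y+b",np.polyfit(T[:,1],T[:,0],1).round(4),T.mean(0).round(4),rect(T))
    else:
        A=np.c_[Q[:,1:],np.ones(len(Q))];print("plane x=ay+bz+c",np.linalg.lstsq(A,Q[:,0],rcond=None)[0].round(4))
        for z in(.05,.07,.09,.105):
            q=Q[abs(Q[:,2]-z)<.006]; print(z,q.min(0)[1].round(4),q.max(0)[1].round(4),np.median(q,0).round(4))
    # relay
    Q=P[box(P,[.55,-.42,.05],[.62,-.2,.13])];print("relay",len(Q),Q.min(0).round(3),Q.max(0).round(3))
    # mat
    m=box(P,[.4,-.12,-.006],[.7,.16,.012])&(p.max(-1)<60);n,l,s,ce=cv2.connectedComponentsWithStats(m.astype(np.uint8));i=1+s[1:,4].argmax()
    Q=P[l==i];print("mat",rect(Q),np.median(Q,0).round(4))
    # housing rim
    m=box(P,[.35,.1,.05],[.75,.5,.068]);n,l,s,ce=cv2.connectedComponentsWithStats(m.astype(np.uint8));i=1+s[1:,4].argmax()
    Q=P[l==i];print("rim",rect(Q),np.median(Q,0).round(4))
    # standoffs
    m=box(P,[.42,.17,.034],[.58,.42,.056])&(p.min(-1)>0);n,l,s,ce=cv2.connectedComponentsWithStats(m.astype(np.uint8))
    for i in range(1,n):
        Q=P[l==i]; print("so",s[i,4],Q.mean(0).round(4),Q[:,2].max().round(3),p[l==i].mean(0).round()) if s[i,4]>3 else 0
    Q=P[box(P,[.3,-.45,.005],[.7,-.18,.022])];print("rackbase",rect(Q))
E
python3 m.py
```

```text
top board n 339 [ 0.4681 -0.378   0.0404] [ 0.4995 -0.2259  0.1206]
edge fit x=a*y+b [0.1107 0.5164] [ 0.4831 -0.3009  0.1092] (array([ 483.1, -300.1]), array([149.4,   7.7]), 84.36)
relay 400 [ 0.559 -0.38   0.05 ] [ 0.595 -0.252  0.096]
mat (array([555.8,  22.5]), array([182.8, 192.3]), 87.24) [0.5546 0.0223 0.0035]
rim (array([554.2, 294.4]), array([235.6, 273.2]), 0.4) [0.6304 0.4073 0.0589]
so 23 [0.5596 0.2233 0.0417] 0.055 [169. 162. 157.]
so 24 [0.5601 0.3628 0.042 ] 0.055 [169. 168. 163.]
so 19 [0.4809 0.2232 0.0429] 0.053 [175. 170. 163.]
so 23 [0.4812 0.3626 0.0416] 0.052 [170. 169. 164.]
so 5 [0.4658 0.3832 0.0354] 0.037 [122. 122. 121.]
so 6 [0.4364 0.2235 0.0412] 0.045 [114. 100.  87.]
so 8 [0.4362 0.4132 0.0469] 0.056 [130. 118. 106.]
so 9 [0.436  0.3208 0.0464] 0.054 [121. 107.  96.]
rackbase (array([ 500.2, -315.3]), array([399.8, 269.5]), 0.06)
side board n 596 [ 0.4648 -0.3868  0.04  ] [ 0.5186 -0.2229  0.1171]
plane x=ay+bz+c [0.1107 0.0889 0.5039]
0.05 -0.3795 -0.2239 [ 0.4749 -0.2992  0.0501]
0.07 -0.3792 -0.2257 [ 0.4771 -0.2947  0.0706]
0.09 -0.3793 -0.2232 [ 0.4783 -0.3002  0.0905]
0.105 -0.3868 -0.2229 [ 0.48   -0.3015  0.1052]
relay 347 [ 0.555 -0.381  0.05 ] [ 0.593 -0.247  0.095]
mat (array([550.9,  20.3]), array([183.2, 195.5]), 87.03) [0.5471 0.025  0.0053]
rim (array([551.4, 294.5]), array([238. , 273.2]), 0.44) [0.6127 0.2732 0.0585]
so 41 [0.5575 0.2258 0.0434] 0.054 [206. 194. 192.]
so 531 [0.4346 0.3074 0.045 ] 0.056 [107. 106. 106.]
so 42 [0.4776 0.2259 0.043 ] 0.054 [208. 196. 194.]
so 56 [0.5573 0.366  0.043 ] 0.056 [216. 205. 203.]
so 55 [0.477  0.3657 0.0428] 0.055 [217. 207. 205.]
rackbase (array([ 500.9, -315.4]), array([397.9, 268.4]), 0.02)
```

```bash
cat >> h.py <<'E'
n=lambda v:np.array(v,float)/np.linalg.norm(v)
by=n([.1107,1,0]);bz=np.array([.089,0,1.]);bz=n(bz-by*(by@bz));bx=np.cross(by,bz)
BC=np.array([.478,-.302,.062]); TOPE=np.array([.4825,-.302,.1115])
def Rt(x,y): x=n(x);y=n(y);return np.stack([x,y,np.cross(x,y)],1)
def Rlay(a,s): return Rt([np.cos(a),0,-np.sin(a)],s*np.array([np.sin(a),0,np.cos(a)]))
E
python3 - <<'E'
from h import *
ik=lambda p,R:(lambda q:None if q is None else np.round(q,2))(manip.inverse_kinematics(p,R))
for s in(1,-1):
    print(s,"grasp",ik(TOPE-bz*.027,Rt(-bz,s*bx)),ik(TOPE+bz*.15,Rt(-bz,s*bx)))
    for a in(90,60,45,35,30,25,20,15):
        a_=np.radians(a); print(a,ik([.525,.022,.012],Rlay(a_,s)),ik([.525,.022,.15],Rlay(a_,s)))
    print("flat grasp",ik([.552,.022,.02],Rt([0,0,-1],[s,0,0])),ik([.5205,.2945,.08],Rt([0,0,-1],[s,0,0])))
E
```

```text
1 grasp [-0.62  0.6   1.66 -0.05  0.95 -0.48] [-0.61  0.42  1.48 -0.04  1.32 -0.49]
90 [-0.05  0.64  1.85 -0.    0.65 -0.05] [-0.05  0.41  1.79 -0.    0.94 -0.05]
60 None [-0.06  0.26  2.14  0.14  0.22 -0.19]
45 None None
35 None None
30 None None
25 None None
20 None None
15 None None
flat grasp [-0.04  0.66  1.78 -0.    0.71 -0.04] [ 0.44  0.62  1.64 -0.    0.88  0.44]
-1 grasp [-0.62  0.6   1.66 -0.05  0.95  2.66] [-0.61  0.42  1.48 -0.04  1.32  2.65]
90 None None
60 [-0.06  0.59  2.18  2.94  0.16  0.15] None
45 [-0.07  0.68  2.3   3.05  0.63  0.02] [-0.07  0.28  2.29  2.9   0.22  0.18]
35 [-0.08  0.79  2.35  3.06  0.96 -0.  ] [-0.08  0.34  2.38  3.01  0.54  0.06]
30 [-0.08  0.86  2.36  3.06  1.13 -0.01] [-0.08  0.39  2.41  3.03  0.71  0.04]
25 [-0.09  0.93  2.37  3.06  1.29 -0.01] [-0.09  0.46  2.44  3.04  0.89  0.03]
20 [-0.09  1.    2.36  3.06  1.45 -0.02] [-0.09  0.53  2.46  3.05  1.07  0.02]
15 [-0.09  1.08  2.35  3.05  1.6  -0.03] [-0.09  0.61  2.47  3.05  1.25  0.01]
flat grasp None [ 0.44  0.62  1.64 -0.    0.88 -2.7 ]
```

```bash
python3 - <<'E'
from h import *
R=Rt(-bz,-bx)
manip.set_gripper(.45,80)
manip.move_ptp(TOPE+bz*.08,R); print(manip.current_qpos(),manip.current_force())
manip.move_l(TOPE-bz*.027,R,.12); print(np.round(manip.current_force(),1))
manip.set_gripper(0,80); print("grip",manip.current_grip_width(),np.round(manip.current_force(),1))
manip.move_l(TOPE+bz*.05,R,.08); print(np.round(manip.current_force(),1))
manip.move_l(TOPE+bz*.05+[0,0,.12],R,.15)
print("t",manip.current_time(),np.round(manip.current_force(),1),manip.current_grip_width())
p,d=manip.grab_frame("side"); cv2.imwrite("pics/s1.png",p[:,:,::-1])
E
```

```text
[-0.6155699   0.47790801  1.56757529 -0.04628625  1.17371601  2.65570985] [ 0.01938311  0.12588561 -0.38571745]
[-0.   0.3  0.2]
grip 0.029257764500147745 [0.1 1.5 5.8]
[ 1.1 -0.2 -1.9]
t 7.775 [-0.6  0.4 -2.7] 0.02900820355269376
```

View pics/s1.png

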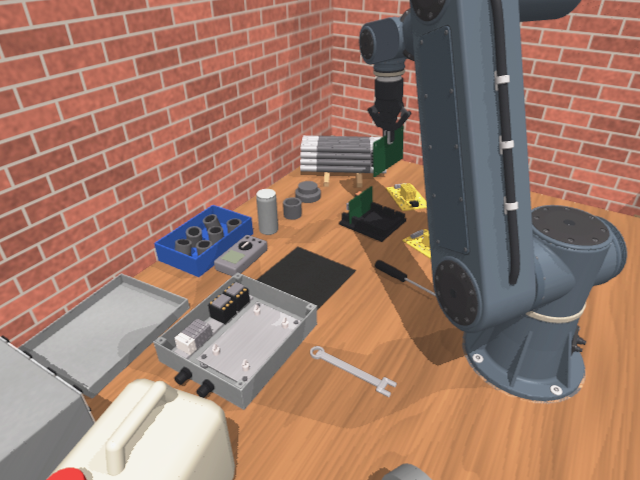

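The board hangs in the fingers at about (388,148), and the relay board is still in the rack at (360,205). Next I flip the wrist in the air, then move over the mat.

```bash
python3 - <<'E'
from h import *
q=np.array(manip.current_qpos());print(q.round(2))
q1=np.array([-.4,.25,1.75,0,.15,q[5]]);manip.move_j(q1);print(manip.current_ee_pos().__repr__() )
q2=q1.copy();q2[3]=2.95;q2[5]-=2.95;manip.move_j(q2);print(manip.current_ee_pos())
R=Rlay(np.radians(35),-1)
manip.move_ptp([.53,.022,.16],R);print(manip.current_qpos(),manip.current_time(),manip.current_grip_width(),manip.current_force())
p,P=grab("side"); cv2.imwrite("pics/s2.png",p[60:420,100:580,::-1])
p,P=grab("top"); cv2.imwrite("pics/t2.png",p[:,:,::-1])
E
```

```text
[-0.62  0.39  1.47 -0.04  1.36  2.65]
array([ 0.68412344, -0.23912773,  0.36576607])
[ 0.71739446 -0.24467221  0.43788135]
[-0.0791249   0.31558731  2.36152614  3.00703638  0.49970475  0.07293628] 12.9833 0.027557360923543144 [-0.00991748  0.92383917 -1.81605762]
```

View pics/s2.png

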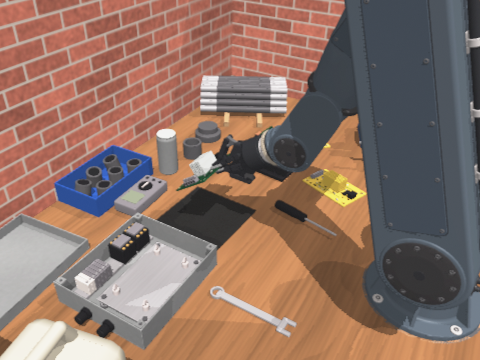

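The board is held with its components up, heat sink at about (203,163), tilted above the mat. Now I set the far edge down and slide out.

```bash
python3 - <<'E'
from h import *
a=np.radians(30);R=Rlay(a,-1);f=lambda:np.round(manip.current_force(),1)
far=np.array([.602,.022,.005]); L=.073
T=lambda h:far-L*np.array([np.cos(a),0,-np.sin(a)])+[0,0,h]
manip.move_l(T(.04),R,.12);f0=f();print(f0,manip.current_qpos().__repr__())
manip.move_l(T(.006),R,.05)
h=.006
while h>-.008 and abs(f()[2]-f0[2])<2.5: h-=.0015;manip.move_l(T(h),R,.03)
print("contact h",h,f())
manip.set_gripper(.2);print("opened",manip.current_grip_width(),f())
a=np.radians(25);p=np.array([.535,.022,.0255]);manip.move_l(p,Rlay(a,-1),.03);print(f(),manip.current_ee_pos())
p,P=grab("side"); cv2.imwrite("pics/s3.png",cv2.resize(p[180:340,200:400,::-1],None,fx=3,fy=3)); print(manip.current_time())
E
```

```text
[-0.2  0.6 -2. ] array([-0.07966206,  0.62644271,  2.3742828 ,  3.05422284,  0.90726594,
        0.01406164])
contact h -0.0014999999999999996 [-4.2  0.   5.4]
opened 0.20401324557489892 [ 0.1  0.2 -1.3]
[-0.2 -0.6 -1.3] [0.53498121 0.0219962  0.02544855]
16.9667
```

View pics/s3.png

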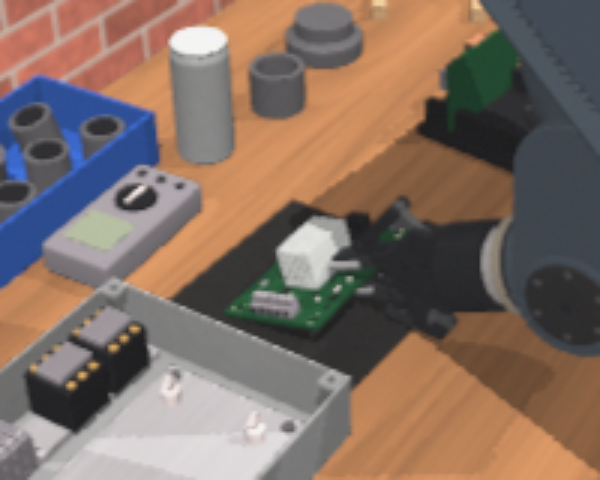

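Board rests on the lower finger, heat sink at (310,255) in the crop. Retract horizontally.

```bash
python3 - <<'E'
from h import *
f=lambda:np.round(manip.current_force(),1)
R=Rlay(np.radians(25),-1)
manip.move_l([.532,.022,.0235],R,.03);print(f())
manip.move_l([.515,.022,.0235],R,.04);print(f())
manip.move_l([.44,.022,.0235],R,.06);print(f())
manip.move_l([.42,.022,.12],R,.15);print(f(),manip.current_time(),manip.current_qpos())
p,P=grab("top"); cv2.imwrite("pics/t4.png",cv2.resize(p[150:330,200:400,::-1],None,fx=3,fy=3))
np.save("pics/t4P.npy",P)
g=p.astype(int);m=box(P,[.4,-.15,0],[.7,.2,.05])&(g[...,1]>g[...,0]+12)&(g[...,1]>g[...,2]+5)
print("board",rect(P[m]),np.median(P[m],0).round(4),P[m].min(0).round(3),P[m].max(0).round(3))
m=box(P,[.4,-.15,.034],[.7,.2,.06]);print("hs",m.sum(),rect(P[m]),P[m].mean(0).round(4))
p,P=grab("side");np.save("pics/s4P.npy",P)
g=p.astype(int);m=box(P,[.4,-.15,0],[.7,.2,.05])&(g[...,1]>g[...,0]+12)&(g[...,1]>g[...,2]+5)
print("board",rect(P[m]),np.median(P[m],0).round(4))
m=box(P,[.4,-.15,.038],[.7,.2,.06]);print("hs",m.sum(),rect(P[m]),P[m].mean(0).round(4))
E
```

```text
[-0.8  0.9 -0.4]
[-0.6  0.8 -0.6]
[ 0.9 -0.1 -0.4]Traceback (most recent call last):
  File "<stdin>", line 7, in <module>
bench.Unreachable: the arm cannot follow that straight line within its joint ranges
```

```bash
python3 - <<'E'
from h import *
f=lambda:np.round(manip.current_force(),1)
for a,p in((30,[.44,.022,.10]),(35,[.44,.022,.08]),(25,[.45,.022,.08]),(40,[.46,.022,.1])):
    try: manip.move_l(p,Rlay(np.radians(a),-1),.12);print("ok",a,p);break
    except manip.Unreachable: pass
print(f(),manip.current_time(),manip.current_qpos())
for c in("top","side"):
    p,P=grab(c)
    if c=="top": cv2.imwrite("pics/t4.png",cv2.resize(p[150:330,200:400,::-1],None,fx=3,fy=3))
    g=p.astype(int);m=box(P,[.4,-.15,0],[.7,.2,.05])&(g[...,1]>g[...,0]+12)&(g[...,1]>g[...,2]+5)
    print("board",rect(P[m]),np.median(P[m],0).round(4),P[m].min(0).round(3),P[m].max(0).round(3))
    m=box(P,[.48,-.15,.036],[.7,.2,.06]);print("hs",m.sum(),rect(P[m]),P[m].mean(0).round(4))
E
```

```text
ok 30 [0.44, 0.022, 0.1]
[0.2 1.1 0.8] 19.9917 [-0.1173299   0.57292754  2.60731543  3.02679778  1.08629902 -0.00519437]
board (array([555.5,  19.6]), array([166.4, 106.2]), 89.98) [0.5499 0.0165 0.0077] [ 0.502 -0.064  0.   ] [0.609 0.103 0.049]
hs 390 (array([599.4,  96.3]), array([190.9, 190.4]), 16.39) [0.5843 0.1045 0.0477]
board (array([551.9,  15.1]), array([104.6, 170.5]), 0.48) [0.5307 0.0405 0.0092] [ 0.5   -0.07   0.002] [0.605 0.1   0.047]
hs 767 (array([597.3,  95.9]), array([190.3, 192.6]), 15.33) [0.5719 0.1215 0.0469]
```

View pics/t4.png

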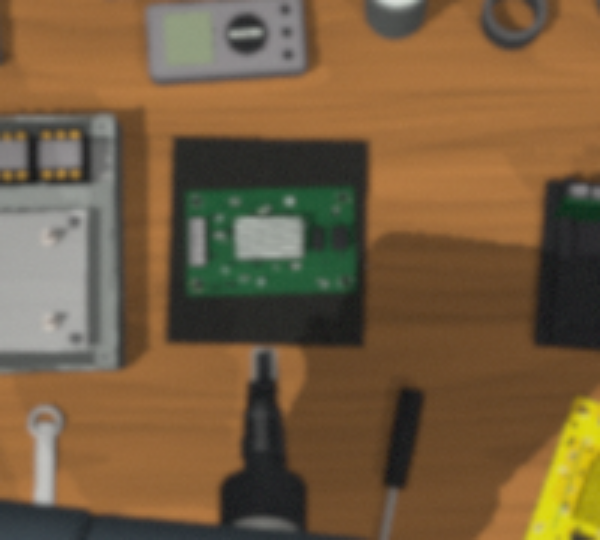

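The board lies flat on the mat. In the crop the heat sink is at (270,238), and the terminal strip at the left end points towards the glands. Nothing is touching it. Now I flip the wrist back and go above the heat sink.

```bash
python3 - <<'E'
from h import *
f=lambda:np.round(manip.current_force(),1)
manip.move_j([-.1,.25,1.75,3.03,.15,0]);print(manip.current_ee_pos())
manip.move_j([-.1,.25,1.75,0,.15,0]);manip.set_gripper(.75,60)
D=Rt([0,0,-1],[1,0,0])
r={}
for c in("top","side"):
    p,P=grab(c)
    m=box(P,[.5,-.06,.036],[.61,.09,.06]);r[c]=P[m]
    print(c,"hs",m.sum(),rect(P[m]),P[m].mean(0).round(4),np.median(P[m][:,2]).round(4))
    g=p.astype(int);m=box(P,[.48,-.1,0],[.63,.12,.012])&(g[...,1]>g[...,0]+12)&(g[...,1]>g[...,2]+5)
    print("board",rect(P[m]))
manip.move_ptp([.553,.0185,.15],D);print(manip.current_qpos(),manip.current_time())
E
```

```text
[ 0.75721345 -0.02482144  0.43639435]
top hs 0 (array([0., 0.]), array([0., 0.]), 0.0) [nan nan nan] nan
board (array([0., 0.]), array([0., 0.]), 0.0)
side hs 237 (array([553. ,  19.8]), array([37.1, 63.1]), 0.24) [0.5517 0.0218 0.0433] 0.0438
board (array([552.5,  15.6]), array([103.4, 171.2]), 0.23)
[-5.08388541e-02  4.53536514e-01  1.71895184e+00  2.41521066e-06
  9.66585908e-01 -5.05924402e-02] 25.975<stdin>:10: RuntimeWarning: Mean of empty slice.
  ret = um.true_divide(
  return _methods._mean(a, axis=axis, dtype=dtype,
  ret = ret.dtype.type(ret / rcount)
```

```bash
python3 - <<'E'
from h import *
f=lambda:np.round(manip.current_force(),1)
D=Rt([0,0,-1],[1,0,0])
manip.move_l([.553,.0177,.06],D,.15);print(f())
manip.move_l([.553,.0177,.012],D,.08);print(f())
manip.set_gripper(0,60);print("grip",manip.current_grip_width(),f())
manip.move_l([.553,.0177,.14],D,.12);print(f(),manip.current_grip_width())
manip.move_ptp([.5205,.2945,.14],D);manip.dwell(.2);print(manip.current_time())
for c in("top","side"):
    p,P=grab(c);cv2.imwrite(f"pics/{c}5.png",p[:,:,::-1])
    g=p.astype(int);m=box(P,[.44,.19,.11],[.6,.4,.145])&(g[...,1]>g[...,0]+12)&(g[...,1]>g[...,2]+5)
    Q=P[m];print("board",m.sum(),rect(Q),Q.min(0).round(4),Q.max(0).round(4))
    A=np.c_[Q[:,:2],np.ones(len(Q))];print(np.linalg.lstsq(A,Q[:,2],rcond=None)[0].round(4))
a=cv2.imread("pics/top5.png")[140:320,100:320];b=cv2.imread("pics/side5.png")[180:400,130:350]
cv2.imwrite("pics/c5.png",np.hstack([cv2.resize(a,(400,327)),cv2.resize(b,(327,327))]))
E
```

```text
[ 0.4 -0.3 -0.5]
[-0.4  0.   0.4]
grip 0.38307627299055613 [-0.3 -0.6  6.1]
[-1.   0.  -2.2] 0.3880325729474676
30.3417
board 654 (array([522.6, 249.7]), array([101.9,  69.3]), 1.93) [0.4727 0.2146 0.1262] [0.5726 0.286  0.1445]
[-0.0035 -0.0079  0.1387]
board 1421 (array([519.5, 294.4]), array([162.9, 102.2]), 89.37) [0.4681 0.2133 0.1301] [0.5711 0.376  0.1447]
[ 0.0023 -0.0014  0.1352]
```

View pics/c5.png

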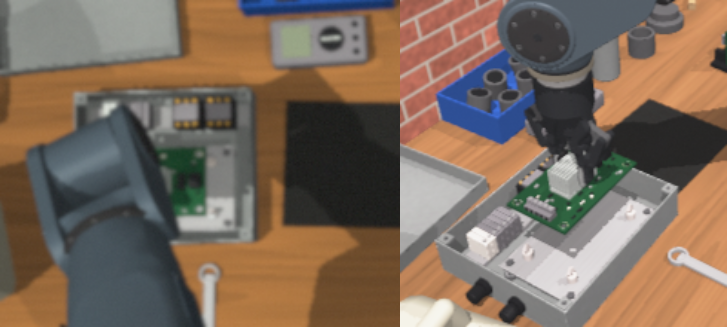

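In the crops, the board sits level over the housing with its terminal strip towards the glands (right crop: strip at (541,208), glands at (480,292)). Side-camera board centre and rim centre agree to about 1 mm. Lowering now.

```bash
python3 - <<'E'
from h import *
f=lambda:np.round(manip.current_force(),1)
x,y=.520,.2943
manip.move_l([x,y,.075],None,.1);manip.dwell(.1);f0=f();print(f0)
z=.075
for z in(.066,.062,.060,.058,.057,.056,.055,.054):
    manip.move_l([x,y,z],None,.04);manip.dwell(.1);print(z,f(),np.round(manip.current_ft_torque(),2))
    if f()[2]-f0[2]>3: break
p,P=grab("side");cv2.imwrite("pics/s6.png",cv2.resize(p[200:390,140:350,::-1],None,fx=2.8,fy=2.8))
g=p.astype(int);m=box(P,[.44,.19,.03],[.6,.4,.062])&(g[...,1]>g[...,0]+12)&(g[...,1]>g[...,2]+5)
Q=P[m];print("board",m.sum(),rect(Q),Q[:,2].mean(),manip.current_time())
E
```

```text
[-0.  -0.5 -2.4]
0.066 [-0.8 -0.4 -2.5] [-0.03 -0.01 -0.01]
0.062 [ 0.3 -0.2 -1.7] [-0.01  0.02  0.  ]
0.06 [-1.1 -0.9 -2. ] [-0.02  0.05 -0.01]
0.058 [-0.3 -3.8 -0.2] [-0.54  0.    0.04]
0.057 [ 0.4 -4.3  0.4] [-0.82 -0.07  0.07]
0.056 [ 0.4 -4.8  1.9] [-0.94 -0.02  0.03]
board 1370 (array([519.1, 295.1]), array([163.1, 102.3]), 89.84) 0.05198166244523706 33.6167
```

View pics/s6.png

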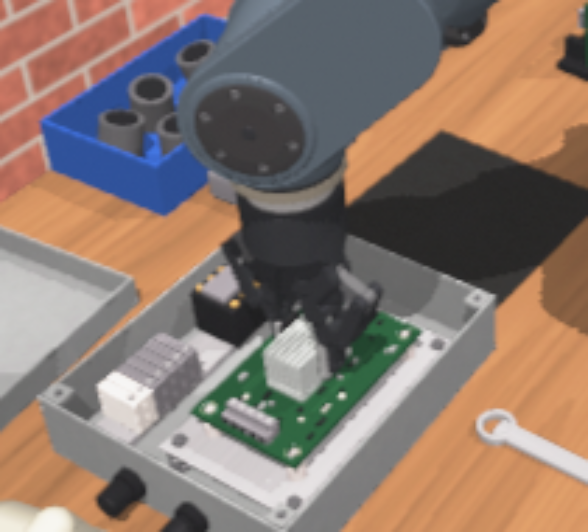

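The board sits on the posts, with white tips showing at its corners near (210,408) and (297,460). Fy of -4.8 N says it is slightly too far in +y, so I nudge to zero the side force, then release.

```bash
python3 - <<'E'
from h import *
f=lambda:np.round(manip.current_force(),1)
x,y,z=.520,.2943,.0565
for y in(.2936,.293,.2924,.2918):
    manip.move_l([x,y,z],None,.03);manip.dwell(.1);F=f();print(y,F,np.round(manip.current_ft_torque(),2))
    if F[1]>-1.2: break
manip.move_l([x,y,.056],None,.03);manip.dwell(.1);print(f())
manip.set_gripper(.62);manip.dwell(.3);print(f(),manip.current_grip_width())
manip.move_l([x,y,.14],None,.15)
manip.move_l([x,y,.20],None,.2)
p,P=grab("side");cv2.imwrite("pics/s7.png",cv2.resize(p[200:390,140:350,::-1],None,fx=3.5,fy=3.1))
g=p.astype(int);m=box(P,[.44,.19,.03],[.6,.4,.062])&(g[...,1]>g[...,0]+12)&(g[...,1]>g[...,2]+5)
Q=P[m];print("board",m.sum(),rect(Q),Q[:,2].mean(),manip.current_time())
A=np.c_[Q[:,:2]-[.52,.293],np.ones(len(Q))];print(np.linalg.lstsq(A,Q[:,2],rcond=None)[0].round(4))
E
```

```text
0.2936 [-0.6 -2.8  0.8] [-0.52 -0.03  0.06]
0.293 [ 0.3 -0.2 -0.4] [-0.05  0.03  0.  ]
[-0.5  0.7  0.8]
[-0.2 -0.1 -0.7] 0.6228345732025755
board 1508 (array([519.1, 294. ]), array([102.5, 163.7]), 0.15) 0.05246094663186319 36.5
[ 0.0034 -0.001   0.0525]
```

View pics/s7.png

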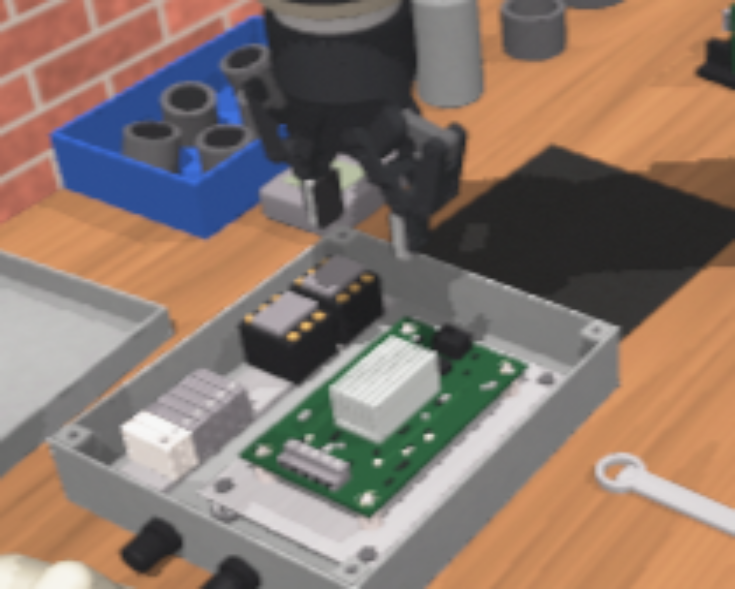

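All four tips show in the holes: (262,452), (366,497), (408,330), (508,370). The board is level and released. Now the corner pressing with shut fingers, first corner 0.

```bash
cat >> h.py <<'E'
HX,HY=.520,.293
def press(sx,sy,px=.037,py=.049,z=.047,zmin=.022,up=.068,log=True):
    x,y=HX+sx*px,HY+sy*py
    manip.move_l([x,y,up],None,.25); F0=manip.current_force()[2]
    manip.move_l([x,y,z],None,.05); pk=0;L=[];snap=False
    while True:
        F=manip.current_force()[2]-F0;L.append((round(z*1e3,1),round(F,1)))
        if pk>7 and F<pk-5: snap=True;break
        pk=max(pk,F)
        if F>36 or z<zmin: break
        z-=.0012 if F<18 else .0006
        manip.move_l([x,y,z],None,.03)
    manip.move_l([x,y,up],None,.2)
    if log: print((sx,sy),"snap",snap,L,"t",round(manip.current_time(),2))
    return snap
E
python3 - <<'E'
from h import *
manip.set_gripper(0,40)
manip.move_l([HX-.037,HY+.049,.10],None,.3)
press(-1,1)
E
```

```text
(-1, 1) snap False [(47.0, np.float64(2.0)), (45.8, np.float64(3.7)), (44.6, np.float64(4.7)), (43.4, np.float64(5.7)), (42.2, np.float64(6.3)), (41.0, np.float64(8.3)), (39.8, np.float64(8.7)), (38.6, np.float64(11.3)), (37.4, np.float64(11.5)), (36.2, np.float64(12.8)), (35.0, np.float64(12.9)), (33.8, np.float64(14.4)), (32.6, np.float64(15.4)), (31.4, np.float64(11.5)), (30.2, np.float64(13.4)), (29.0, np.float64(13.4)), (27.8, np.float64(15.9)), (26.6, np.float64(17.0)), (25.4, np.float64(17.7)), (24.2, np.float64(23.8)), (23.6, np.float64(28.5)), (23.0, np.float64(34.3)), (22.4, np.float64(39.1))] t 44.31
```

```bash
cat >> h.py <<'E'
def tilt():
    p,P=grab("side");g=p.astype(int);m=box(P,[.44,.19,.03],[.6,.4,.07])&(g[...,1]>g[...,0]+12)&(g[...,1]>g[...,2]+5)
    Q=P[m];A=np.c_[Q[:,:2]-[HX,HY],np.ones(len(Q))]
    for _ in range(3):
        s=np.linalg.lstsq(A,Q[:,2],rcond=None)[0];k=abs(A@s-Q[:,2])<.004;A,Q=A[k],Q[k]
    print("corner tops 0..3 mm",[round((s@[a*.04,b*.07,1])*1e3,1) for a,b in((-1,1),(-1,-1),(1,-1),(1,1))],round(manip.current_time(),2))
E
sed -i 's/pk>7 and F<pk-5/pk>7 and F<pk-2.7/; s/-=.0012 if F<18 else .0006/-=.0016 if F<17.5 else .0007/; s/z=.047,zmin/z=.042,zmin/; s/F>36/F>34/' h.py
python3 - <<'E'
from h import *
tilt(); press(-1,-1); tilt()
E
```

```text
corner tops 0..3 mm [np.float64(44.0), np.float64(52.0), np.float64(59.7), np.float64(51.7)] 44.36
(-1, -1) snap True [(42.0, np.float64(6.9)), (40.4, np.float64(10.2)), (38.8, np.float64(10.9)), (37.2, np.float64(5.8))] t 46.62
corner tops 0..3 mm [np.float64(43.8), np.float64(44.1), np.float64(52.5), np.float64(52.2)] 46.67
```

Two home, fast. Next 2 and 3.

```bash
python3 - <<'E'
from h import *
manip.move_l([HX-.037,HY-.049,.10],None,.3);manip.move_l([HX+.037,HY-.049,.10],None,.3)
press(1,-1); tilt()
manip.move_l([HX+.037,HY-.049,.068],None,.3)
press(1,1); tilt()
E
```

```text
(1, -1) snap True [(42.0, np.float64(7.5)), (40.4, np.float64(9.0)), (38.8, np.float64(10.6)), (37.2, np.float64(11.7)), (35.6, np.float64(13.3)), (34.0, np.float64(14.6)), (32.4, np.float64(15.3)), (30.8, np.float64(11.1))] t 50.35
corner tops 0..3 mm [np.float64(43.0), np.float64(43.4), np.float64(43.5), np.float64(43.2)] 50.4
(1, 1) snap False [(42.0, np.float64(0.0)), (40.4, np.float64(2.5)), (38.8, np.float64(3.9)), (37.2, np.float64(4.3)), (35.6, np.float64(6.1)), (34.0, np.float64(7.7)), (32.4, np.float64(11.2)), (30.8, np.float64(11.0)), (29.2, np.float64(12.8)), (27.6, np.float64(14.1)), (26.0, np.float64(16.1)), (24.4, np.float64(17.8)), (23.7, np.float64(17.8)), (23.0, np.float64(19.6)), (22.3, np.float64(19.8)), (21.6, np.float64(25.4))] t 55.99
corner tops 0..3 mm [np.float64(42.9), np.float64(43.2), np.float64(43.4), np.float64(43.0)] 56.04
```

```bash
python3 - <<'E'
from h import *
manip.move_l([HX+.037,HY+.049,.2],None,.2);manip.dwell(.3)
tilt();print(np.round(manip.current_force(),1))
p,P=grab("side");cv2.imwrite("pics/s8.png",cv2.resize(p[150:390,140:410,::-1],None,fx=2.5,fy=2.5))
E
```

```text
corner tops 0..3 mm [np.float64(43.3), np.float64(43.5), np.float64(43.6), np.float64(43.4)] 57.2
[ 0.1 -0.3 -0.2]
```

View pics/s8.png

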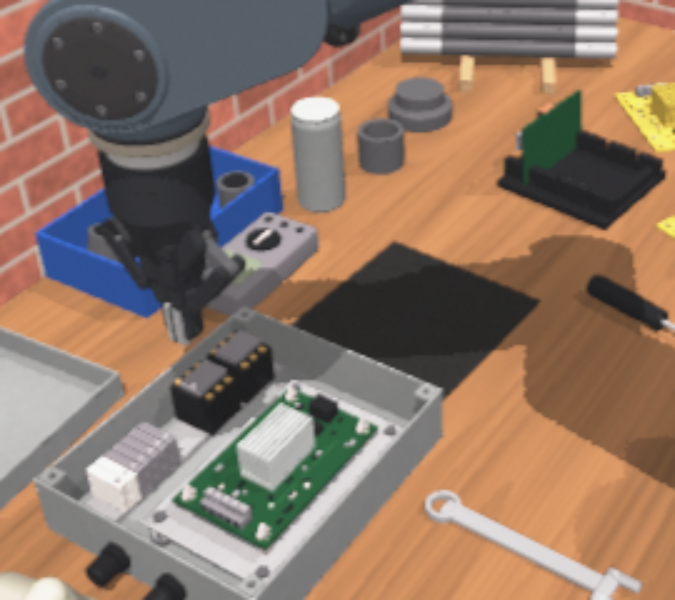

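The board is down and level, with a white arrow head above it at each corner: (188,495), (264,530), (292,392), (363,425). The fingers are clear, and the relay board, meter, coupling and can are in place.

```bash
python3 -c "
from bench import manip
print(manip.sign_off(),manip.current_time())"
```

```text
the job is handed in; nothing more can be done
the job is handed in; nothing more can be done
```

The drive board is clicked onto all four standoffs, with its terminal strip towards the cable glands, and I handed the job in shortly after the 57 s reading. No verdict was reported.

**What I did:** I lifted the board out of the rack by its top edge and put its far edge on the mat. I then slid the lower finger out so the near edge came down from about 1 cm, and let go. I took it again by the heat sink, set it over the posts (a 1.3 mm correction in y removed the side force), released it, and pressed beside the holes with shut fingers.

**Last checks:**
- **Board height:** the four corners read 43.3–43.6 mm, against a nominal 42 mm. The camera also read about 1.2 mm high before pressing, so I take all four as home. The last picture shows an arrow head above each corner.
- **Clearance:** the fingers were clear of everything, with about 0 N on the wrist. The relay board, meter, coupling and can looked in place in that picture; I did not measure them again.

**What did not go as planned:**
- **Corner 0:** my snap test missed the click (a drop from 15.4 to 11.5 N), so the press ran on to the plate's stop. It peaked at 39 N, below the 50 N limit.
- **Corner 3:** it was already level with the others after I pressed corner 2. Pressing it again gave no separate click, up to 25 N.

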